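# Work a grooved bar out of a tight row and lay it on the saddle stand

## Task

Three resin bars lie tightly side by side between the walls of the open-ended curing tray. Push the bar with the long groove in its top endways along the tray until enough of it sticks out of the row to get hold of, then lift it out and set it down, without dropping it, groove up and level across both saddles of the raised stand, lying between the upstands and with its ends sticking out about equally. Leave the two plain bars in the tray, leave the things round about alone, and let go.

Things in the scene. Friction and masses are not known exactly. Their poses are not given: they have to be found in the camera images.
- tray: fixed plywood tray on the table, open at both ends. Board 310 mm long (its x), 138 wide (its y), 8 thick; two side walls, 110 long, inner faces at y = +-58.5 mm, tops 32 mm above the table. Three bars lie along x, centred within 2 mm, at y = -38.7, 0 and 38.7 mm (order varies), gaps under 1 mm; the board runs 85 mm past the row at each end. Origin: centre of the underside, on the table
- grooved_bar: the bar to move; rigid resin bar blank 140 mm long (its x), 38 wide (its y), 22 high (its z), square ends; origin at the centre of its underside. A groove 18 mm wide and 9 mm deep runs along its whole top. Grey, about 0.12 kg, starts in the tray; slides freely endways, leaving an empty lane 38 mm wide
- plain_bar_0: plain bar with flat top, grey, about 0.14 kg, stays in the tray; rigid resin bar blank 140 mm long (its x), 38 wide (its y), 22 high (its z), square ends; origin at the centre of its underside
- plain_bar_1: as plain_bar_0
- stand_seat (a point): centre of the seat of the fixed plywood saddle stand, 42 mm above the table; x from saddle to saddle, z up. Two flat saddle tops, each 12 mm in x, centred at x = +-50 mm; free between them down to the 8 mm base (140 x 64 mm). At each side an upstand 9 mm above the seat, inner faces at y = +-23 mm, outer +-30. The bar lies along x, either way round
- tape_roll: bystander: roll of masking tape lying flat, 100 mm across, 24 high; origin at the centre of its underside
- stir_stick: bystander: wooden mixing stick, 18 x 150 x 9 mm, lying flat; origin at the centre of its underside
- vial: bystander: screw vial with white cap, 27 mm across, 45 high, upright; origin at the centre of its underside
- dropper_bottle: bystander: dropper bottle with black pointed cap, 25 mm across, 80 high, upright; origin at the centre of its underside
Things that resemble listed ones, but are neither listed nor needed, are in the scene too. What is shaped like the grooved_bar but brown or red is not meant.

How it is judged (in metres and radians):
On the way:
1. the grooved bar has been pushed endways along the tray by more than 25 mm, still lying on the board ((x of grooved_bar in the frame of tray above 0.025 m or x of grooved_bar in the frame of tray below -0.025 m) and z of grooved_bar in the frame of tray below 0.011 m and angle between grooved_bar's own z axis and vertical below 0.08 rad and y of grooved_bar in the frame of tray between -0.06 and 0.06 m), for 0.1 s.
At the end, for the whole second after the job is handed in: The grooved bar rests released on both saddles, groove up, level within 0.06 rad, underside within 3 mm of the seat, centred within 16 mm lengthwise and 7 mm across, turned under 0.12 rad from the stand; both plain bars lie flat in the tray, within 40 mm lengthwise of its middle (x of grooved_bar in the frame of stand_seat between -0.016 and 0.016 m and y of grooved_bar in the frame of stand_seat between -0.007 and 0.007 m and z of grooved_bar in the frame of stand_seat between -0.003 and 0.003 m and angle between grooved_bar's own z axis and vertical below 0.06 rad and angle between the x axis of grooved_bar and the x axis of stand_seat, either way round below 0.12 rad and linear speed of grooved_bar below 0.01 m/s and contact force between grooved_bar and the fingers below 0.1 N and x of plain_bar_0 in the frame of tray between -0.04 and 0.04 m and y of plain_bar_0 in the frame of tray between -0.06 and 0.06 m and z of each of plain_bar_0, plain_bar_1 in the frame of tray below 0.011 m and angle between each of plain_bar_0, plain_bar_1's own z axis and vertical below 0.1 rad and x of plain_bar_1 in the frame of tray between -0.04 and 0.04 m and y of plain_bar_1 in the frame of tray between -0.06 and 0.06 m); the robot touches nothing.
It fails at once if the grooved bar is dropped (falls free, faster than 0.5 m/s, touching no finger) (linear speed of grooved_bar above 0.5 m/s and contact force between grooved_bar and the fingers below 0.05 N).
It fails at once if a bystander (tape roll, mixing stick, vial or dropper bottle) is moved by more than 30 mm or tipped over (distance of any of tape_roll, stir_stick, vial, dropper_bottle from where it was at the start of the episode above 0.03 m or angle between any of tape_roll, stir_stick, vial, dropper_bottle's own z axis and vertical above 0.5 rad).
It also fails if it takes over 54 s, if anything falls off the work surface, if the arm or the gripper's body presses on something with over 40 N, if the wrist force passes 120 N, or if a joint passes its speed limit or range.

## Robot

A 7-joint arm with a two-finger parallel gripper is mounted at the origin on a cart in front of the work surface, level with it; the furniture and walls round the work are solid. World frame = base frame: x ahead of the robot, y to its left, z up, the work surface at z = 0. Lengths are in mm, angles in rad, forces in N, time in s.
With the tool pointing down it reaches from about 400 to 875 mm from the base axis. Payload 4.4 kg.
Tool frame: the origin (TCP) lies on the centre line of the jaws, within the pads' length; the fingertips stand 14 mm ahead of it and the grasp point (between the pads) lies 5 mm behind it; z points along the fingers, x is the direction in which the jaws open and shut, and the axes are right-handed (so a half turn about z gives the same grasp; the last joint's range is limited). The gripper opens to 85 mm and grips with 20 to 120 N. Pads are 22 mm wide; open, the fingers measure 114 mm over their backs; the gripper's body (76 mm by 85 mm) begins 54 mm behind the grasp point. The pads swing forward as they close: fully open they stand 13 mm farther back than shut.
Start: joints at [-0.066, 0.628, 0.038, 1.517, -0.027, 0.996, -0.02], TCP at [650.014, 0.027, 245.313] pointing down, gripper open.
Joint ranges: [-3.06, 3.06], [-0.37, 2.12], [-1.25, 1.32], [0.18, 2.47], [-1.1, 4.24], [0.23, 1.98], [-2.94, 2.94]. Speed limits (rad/s): [2.57, 2.57, 3.14, 3.14, 3.14, 3.14, 3.14].

## Interface

Orientations are given as [roll, pitch, yaw] about the fixed x, y, z axes, in that order (R = Rz(yaw) Ry(pitch) Rx(roll)).
In Python, from cell import ctrl gives the robot as it stands.
- The arm moves only by the tool send_rows, never from a script. Its argument "commands" is a list of rows, each a list of 5 numbers: the finger opening in mm, from 0 to 85.4, then the shift along the tool's x, y, z in mm, then the turn about the tool's z in degrees. In form: [[grip, x, y, z, roll], ...]. A call has 1 to 5 rows; each row is the pose to reach, as a shift and turn from the pose measured when the call began, along the tool's axes at that moment; what a row does not reach only later rows make up. A row lasts 1/10 s, in which the tool goes at most 50 mm and 8.59 degrees, less where a joint would pass 70% of its speed; a pose out of reach is approached as far as the arm can. A call with a gripper value outside its range is refused whole. The fingers move at their own pace and stop on an object; the grip force is fixed at half the most. Time passes only in rows, so rows that repeat a pose let the fingers close. It gives the time, the measured TCP pose, the force and the opening at its end, in the units of the state.
- ctrl.read_state(): the state, without advancing time (a new reading comes with each control period).
- ctrl.get_image(name): name is "scene" or "side" or "wrist"; returns the picture (384x512x3 uint8, red, green, blue); there is no depth.
- ctrl.camera_params(name): a dict with "fx", "fy", "cx", "cy" (pixels), "cam_to_world" (4x4, takes a point from camera to world coordinates). Camera axes: x right, y down, z forward; pixel columns grow to the right and rows downward; lengths in mm; the calibration is good to about 2 mm. The wrist camera is an equidistant fisheye: a pixel r from the principal point sees the ray r / f radians off the axis. A picture is of the moment at which its call begins: read the wrist's pose just before it. camera_params takes no time and is no camera call; for the wrist camera it gives the pose at the moment of the call.
- ctrl.finish_job(): hands the job in, once; it reports no verdict.
The state is a dict: "clock": time; "qpos": joint angles; "qd": joint speeds; "tau": joint torques, N m; "eef_pos": TCP position; "tool_rot": TCP orientation; "force": force on the tool from outside, world axes, zero at the start; "torque": the same for the moment, N m; "width": finger opening in mm.
Only numpy, scipy, OpenCV 4.12 (cv2) and the standard library are available. Lean on these libraries where they do the work, as an engineer would, in place of code of your own. Each camera call takes 0.05 s, during which the arm holds its last target.

## Working session

There is one attempt and no reset: what is moved stays moved. The work goes in short steps, Python scripts to look and compute and a tool call to move; the robot and the scene stay as the last step left them, time stands still between calls to the robot, and variables do not carry over. Pictures are saved under pics/ and viewed, and the job is handed in when it is done.

Besides the shell and the picture viewer there is one more tool, called after "Call:" as name(argument=value, ...), one argument or row to a line, values as JSON. send_rows: Moves the arm, as the interface text tells. Its arguments: {"type":"object","properties":{"commands":{"type":"array"}},"required":["commands"]}

```bash
mkdir -p pics; ls; python3 - <<'E'
from cell import ctrl
import cv2
s=ctrl.read_state();print(s)
for n in("scene","side","wrist"):
    p=ctrl.camera_params(n);print(n,p)
    cv2.imwrite(f"pics/{n}0.png",cv2.cvtColor(ctrl.get_image(n),cv2.COLOR_RGB2BGR))
E
```

```text
pics
{'clock': 0.0, 'qpos': array([-0.06580486,  0.62933958,  0.0384484 ,  1.51840513, -0.02698007,
        0.99630282, -0.02001547]), 'qd': array([-4.95574190e-04, -4.16158652e-04,  4.95153465e-04,  3.54576551e-04,
        2.83727385e-04, -1.52057132e-03, -9.07544521e-06]), 'tau': array([-1.11932164e-03, -5.63405585e+01,  1.22606792e+00, -1.93450052e+01,
        1.09587883e-02,  1.05136272e-02, -8.84369996e-06]), 'eef_pos': array([6.49380354e+02, 2.21146434e-02, 2.44381566e+02]), 'tool_rot': array([ 3.14154603e+00,  1.93610626e-03, -5.86310861e-06]), 'force': array([ 0.15302651, -0.3480305 , -0.06711941]), 'torque': array([-0.0357433 ,  0.02098811, -0.02530106]), 'width': 85.41158103334176}
scene {'fx': 462.44440034985746, 'fy': 462.44440034985746, 'cx': 261.49950801067814, 'cy': 189.11992708884304, 'cam_to_world': array([[ 6.46073342e-01, -3.11427239e-01,  6.96851714e-01,
        -3.49732199e+02],
       [-7.63219415e-01, -2.74639016e-01,  5.84867109e-01,
        -8.46128312e+02],
       [ 9.23912007e-03, -9.09717805e-01, -4.15124262e-01,
         6.30472715e+02],
       [ 0.000000
[... 300 characters left out ...]
01,  5.40076211e-01, -7.88329779e-01,
         9.90798618e+02],
       [ 2.12928506e-02, -8.21053022e-01, -5.70454686e-01,
         7.91902030e+02],
       [ 0.00000000e+00,  0.00000000e+00,  0.00000000e+00,
         1.00000000e+00]])}
wrist {'fx': 297.3186396354542, 'fy': 297.3186396354542, 'cx': 255.5910993303037, 'cy': 189.7972273282391, 'cam_to_world': array([[ 9.99998085e-01,  8.41103285e-04, -1.76723952e-03,
         6.49511203e+02],
       [ 2.26647977e-04, -9.46639026e-01, -3.22295675e-01,
         8.26914540e+01],
       [-1.94402185e-03,  3.22294657e-01, -9.46637404e-01,
         3.73352523e+02],
       [ 0.00000000e+00,  0.00000000e+00,  0.00000000e+00,
         1.00000000e+00]])}
```

View pics/scene0.png

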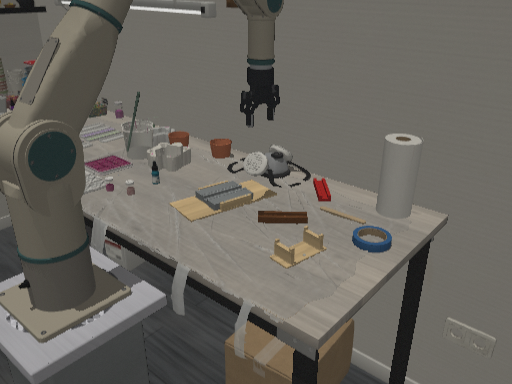

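View pics/side0.png

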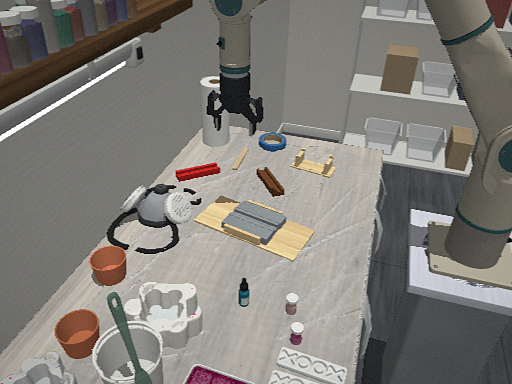

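View pics/wrist0.png

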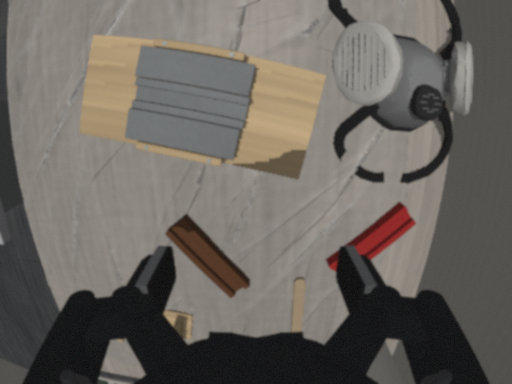

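```bash
cat > h.py <<'E'
import numpy as np,cv2
def ray(p,u,v,fish):
    x=(u-p['cx'])/p['fx'];y=(v-p['cy'])/p['fy']
    if fish:
        r=np.hypot(x,y);d=np.array([x/r*np.sin(r),y/r*np.sin(r),np.cos(r)]) if r>1e-9 else np.array([0,0,1.])
    else: d=np.array([x,y,1.])
    T=p['cam_to_world'];return T[:3,3],T[:3,:3]@d
def onz(p,u,v,z,fish=False):
    o,d=ray(p,u,v,fish);return o+d*(z-o[2])/d[2]
def proj(p,P,fish=False):
    T=p['cam_to_world'];c=(np.asarray(P,float)-T[:3,3])@T[:3,:3]
    if fish:
        rho=np.hypot(c[:,0],c[:,1]);th=np.arctan2(rho,c[:,2]);k=np.where(rho>1e-9,th/np.maximum(rho,1e-9),0)
        return np.c_[p['cx']+p['fx']*c[:,0]*k,p['cy']+p['fy']*c[:,1]*k]
    return np.c_[p['cx']+p['fx']*c[:,0]/c[:,2],p['cy']+p['fy']*c[:,1]/c[:,2]]
E
python3 - <<'E'
import cv2
def crop(n,x0,y0,w,h,k):
    i=cv2.imread(f"pics/{n}0.png")[y0:y0+h,x0:x0+w];cv2.imwrite(f"pics/{n}0c.png",cv2.resize(i,None,fx=k,fy=k,interpolation=cv2.INTER_CUBIC))
crop("wrist",75,25,260,160,3);crop("scene",160,170,200,110,4);crop("side",180,130,200,140,4)
E
```

```text
(no output)
```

View pics/wrist0c.png

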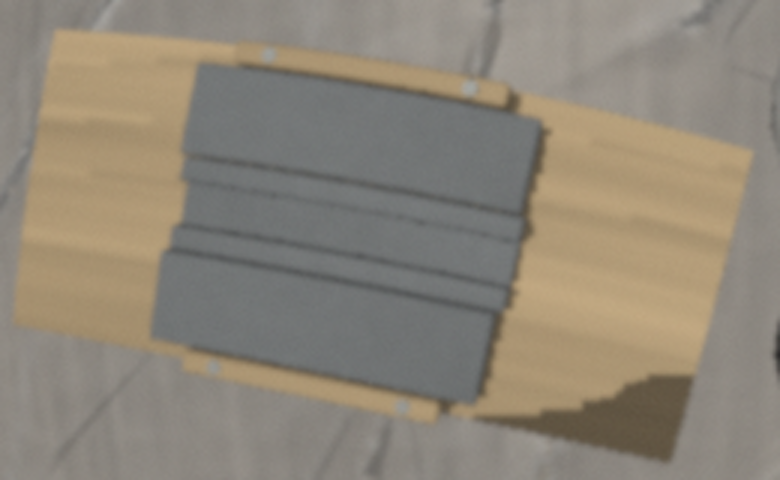

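View pics/scene0c.png

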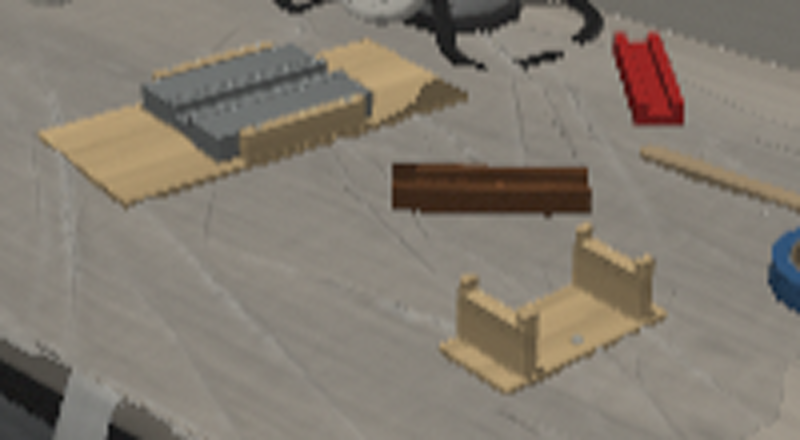

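View pics/side0c.png

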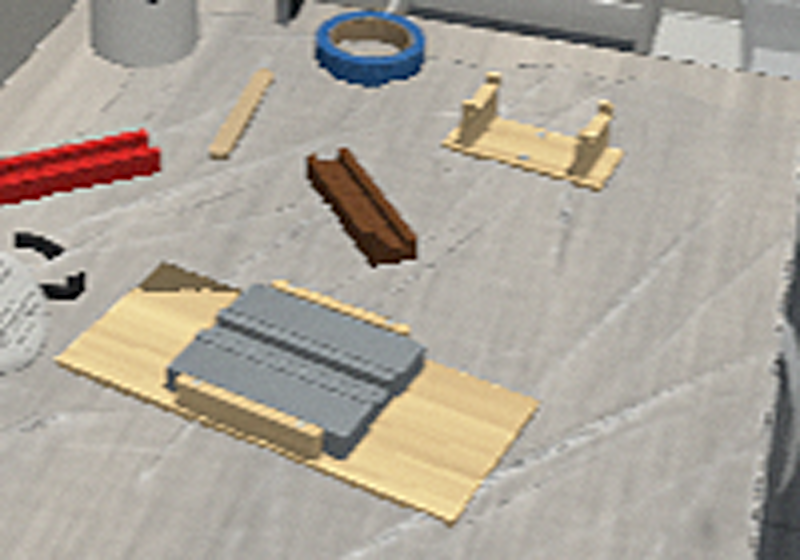

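```bash
python3 - <<'E'
from cell import ctrl
from h import *
p=ctrl.camera_params("wrist")
from scipy.optimize import least_squares
def fit(cs,model,p,fish,x0):
    f=lambda q:(proj(p,np.c_[q[0]+np.cos(q[2])*model[:,0]-np.sin(q[2])*model[:,1],q[1]+np.sin(q[2])*model[:,0]+np.cos(q[2])*model[:,1],model[:,2]],fish)-cs).ravel()
    r=least_squares(f,x0);return r.x,np.round(r.fun,1)
c=np.array([[92.3,35],[325.7,75.3],[298.3,179],[80,133.3]])
m=np.array([[-155,69,8],[155,69,8],[155,-69,8],[-155,-69,8]],float)
b=np.array([[141.7,46],[255.3,65.7],[233.3,159],[125.7,137.3]])
mb=np.array([[-70,57.7,30],[70,57.7,30],[70,-57.7,30],[-70,-57.7,30]])
print(fit(c,m,p,True,[600,150,-.2]));print(fit(b,mb,p,True,[600,150,-.2]))
for P in c: print(onz(p,*P,8,True).round(1))
for P in b: print(onz(p,*P,30,True).round(1))
s=ctrl.camera_params("scene");d=ctrl.camera_params("side")
for n,P in(("scene",s),("side",d)):
  pts={"scene":[(441,347,8),(507,385,8),(663,312,8),(468,278,51),(527,310,51),(584,228,51),(645,258,51)],"side":[(443,140,8),(600,183,8),(620,150,8),(493,76,51),(468,103,51),(605,103,51),(584,135,51)]}[n]
  o=(160,170) if n=="scene" else (180,130)
  for u,v,z in pts: print(n,onz(P,u/4+o[0],v/4+o[1],z).round(1))
  print(n,[onz(P,x/4+o[0],y/4+o[1],8).round(1) for x,y in ([(40,135),(127,203),(365,40),(466,95)] if n=="scene" else [(57,360),(452,520),(538,404),(165,264)])])
E
```

```text
(array([ 5.68584303e+02,  7.38516834e+01, -2.22899933e-01]), array([ 0.4, -0.2,  0.3, -0.6,  0.2,  0.6, -1.2,  0.4]))
(array([ 5.68227467e+02,  7.42851173e+01, -2.29482559e-01]), array([-1. , -1. ,  0.8, -1. ,  0.6,  1.7, -0.7,  0.3]))
[432.  175.3   8. ]
[734.6 106.1   8. ]
[704.1 -27.    8. ]
[404.3  41.2   8. ]
[514.5 145.   30. ]
[648.7 113.4  30. ]
[622.6   4.3  30. ]
[487.9  34.4  30. ]
scene [ 404.  -243.8    8. ]
scene [ 397.9 -299.5    8. ]
scene [ 528.1 -324.5    8. ]
scene [ 422.2 -249.2   51. ]
scene [ 416.3 -298.5   51. ]
scene [ 519.9 -266.4   51. ]
scene [ 513.7 -317.2   51. ]
scene [array([431.2, 169.4,   8. ]), array([401.9,  39.6,   8. ]), array([729., 105.,   8.]), array([699.7, -27.7,   8. ])]
side [ 542.5 -261.6    8. ]
side [ 406.6 -238.8    8. ]
side [ 398.5 -294.7    8. ]
side [ 512.9 -306.5   51. ]
side [ 523.3 -255.9   51. ]
side [ 416.2 -293.2   51. ]
side [ 424.4 -237.4   51. ]
side [array([732.5, 111.6,   8. ]), array([434.6, 179.5,   8. ]), array([403.7,  50.9,   8. ]), array([701.1, -19.9,   8. ])]
```

Call:
send_rows(
  commands=[
    [0,-25,42,0,0],
    [0,-50,84,0,0],
    [0,-75,126,0,0],
    [0,-100,168,0,0],
    [0,-125,205,0,0],
  ],
)

```text
clock: 0.65
eef_pos: [523.0, -207.2, 244.6]
tool_rot: [3.141, 0.002, -0.001]
force: [-0.3, -1.6, 1.0]
width: 12.8
```

Call:
send_rows(
  commands=[
    [0,-27,42,0,0],
    [0,-54,83,0,0],
    [0,-54,83,0,0],
    [0,-54,83,0,0],
  ],
)

```text
clock: 1.05
eef_pos: [467.7, -291.7, 244.7]
tool_rot: [3.141, 0.002, -0.005]
force: [1.0, 1.0, 0.5]
width: 0.1
```

```bash
python3 - <<'E'
from cell import ctrl
import cv2,pickle
s=ctrl.read_state();print(s['eef_pos'],s['qd'].round(3),s['width'])
p=ctrl.camera_params("wrist");pickle.dump(p,open("w1.pkl","wb"))
i=cv2.cvtColor(ctrl.get_image("wrist"),cv2.COLOR_RGB2BGR)
cv2.imwrite("pics/w1.png",i)
cv2.imwrite("pics/w1c.png",cv2.resize(i[100:290,150:400],None,fx=3,fy=3,interpolation=cv2.INTER_CUBIC))
E
```

```text
[ 467.72478243 -291.67370518  244.7306401 ] [-0.053  0.003 -0.047 -0.007 -0.012 -0.    -0.004] 0.10893966571033539
```

View pics/w1.png

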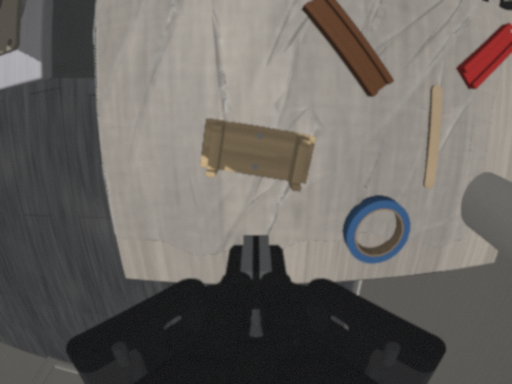

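View pics/w1c.png

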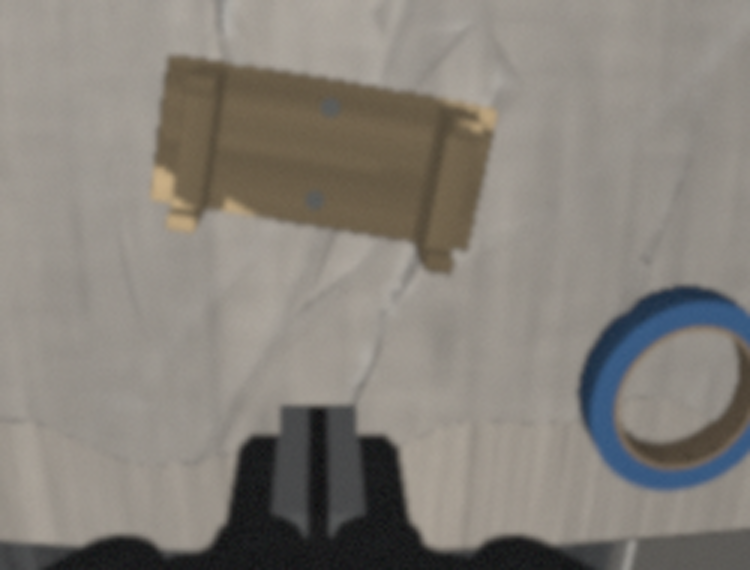

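```bash
python3 - <<'E'
from h import *
import pickle
from scipy.optimize import least_squares
p=pickle.load(open("w1.pkl","rb"));print(p['cam_to_world'].round(2))
q=lambda a:np.array(a)/3+[150,100]
def fit(cs,model,x0):
    f=lambda q:(proj(p,np.c_[q[0]+np.cos(q[2])*model[:,0]-np.sin(q[2])*model[:,1],q[1]+np.sin(q[2])*model[:,0]+np.cos(q[2])*model[:,1],model[:,2]],True)-cs).ravel()
    r=least_squares(f,x0);print(r.x.round(3),np.round(r.fun,1));return r.x
c=q([(169,57),(495,103),(468,249),(153,200)])
m=np.array([[-70,32,8],[70,32,8],[70,-32,8],[-70,-32,8]],float)
x=fit(c,m,[470,-280,-.2])
i=cv2.imread("pics/w1.png")
R=lambda P:np.c_[x[0]+np.cos(x[2])*P[:,0]-np.sin(x[2])*P[:,1],x[1]+np.sin(x[2])*P[:,0]+np.cos(x[2])*P[:,1],P[:,2]]
i=cv2.resize(i,None,fx=3,fy=3,interpolation=cv2.INTER_CUBIC)
def poly(P,col): cv2.polylines(i,[(proj(p,R(np.array(P,float)),True)*3+1).astype(np.int32)],True,col,1)
poly(m,(0,255,0))
for sx in(-50,50):
  for a,b in((23,30),(-30,-23)): poly([(sx-6,a,51),(sx+6,a,51),(sx+6,b,51),(sx-6,b,51)],(0,0,255))
  poly([(sx-6,-23,42),(sx+6,-23,42),(sx+6,23,42),(sx-6,23,42)],(255,0,0))
cv2.imwrite("pics/w1f.png",i[300:720,550:1000])
E
```

```text
[[ 1.0000e+00 -0.0000e+00 -0.0000e+00  4.6828e+02]
 [-0.0000e+00 -9.5000e-01 -3.2000e-01 -2.0891e+02]
 [-0.0000e+00  3.2000e-01 -9.5000e-01  3.7353e+02]
 [ 0.0000e+00  0.0000e+00  0.0000e+00  1.0000e+00]]
[ 4.69283e+02 -2.82144e+02 -1.53000e-01] [-1.2 -0.9  1.5  0.4  0.9 -0.1 -1.2  0.8]
```

View pics/w1f.png

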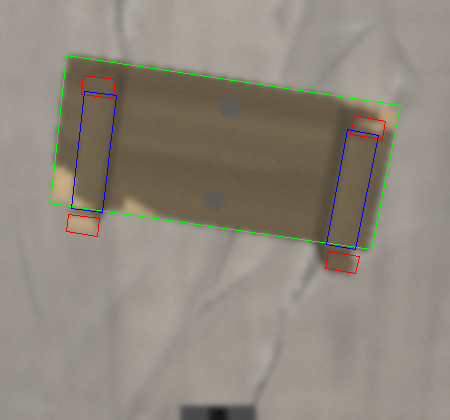

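Call:
send_rows(
  commands=[
    [0,24,-42,0,3],
    [0,48,-84,0,6],
    [0,72,-126,0,9],
    [0,96,-168,0,12],
    [0,120,-210,0,12.6],
  ],
)

```text
clock: 1.6
eef_pos: [590.6, -75.4, 244.4]
tool_rot: [-3.141, 0.002, -0.219]
force: [0.8, -1.1, 0.2]
width: 0.2
```

Call:
send_rows(
  commands=[
    [0,12,-36,20,0],
    [0,24,-72,40,0],
    [0,36,-108,60,0],
    [0,46,-140.4,85,0.4],
    [0,46,-140.4,115,0.4],
  ],
)

```text
clock: 2.1
eef_pos: [668.2, 63.1, 128.6]
tool_rot: [-3.133, -0.001, -0.215]
force: [-0.7, 0.8, -0.9]
width: -0.2
```

Call:
send_rows(
  commands=[
    [0,0,0,0,0],
    [0,0,0,0,0],
  ],
)

```text
clock: 2.3
eef_pos: [667.7, 66.6, 128.2]
tool_rot: [-3.132, 0.001, -0.211]
force: [0.0, 0.0, 0.1]
width: -0.3
```

```bash
python3 - <<'E'
from cell import ctrl
import cv2,pickle
s=ctrl.read_state();print(s['eef_pos'],s['tool_rot'],s['qd'].round(3),s['width'])
p=ctrl.camera_params("wrist");pickle.dump(p,open("w2.pkl","wb"))
i=cv2.cvtColor(ctrl.get_image("wrist"),cv2.COLOR_RGB2BGR)
cv2.imwrite("pics/w2.png",cv2.resize(i,None,fx=1.5,fy=1.5,interpolation=cv2.INTER_CUBIC))
E
```

```text
[667.68642243  66.61320615 128.21283197] [-3.13183420e+00  1.27877208e-03 -2.10720910e-01] [ 0.027 -0.041  0.027 -0.017  0.011 -0.     0.   ] -0.3183239820172531
```

View pics/w2.png

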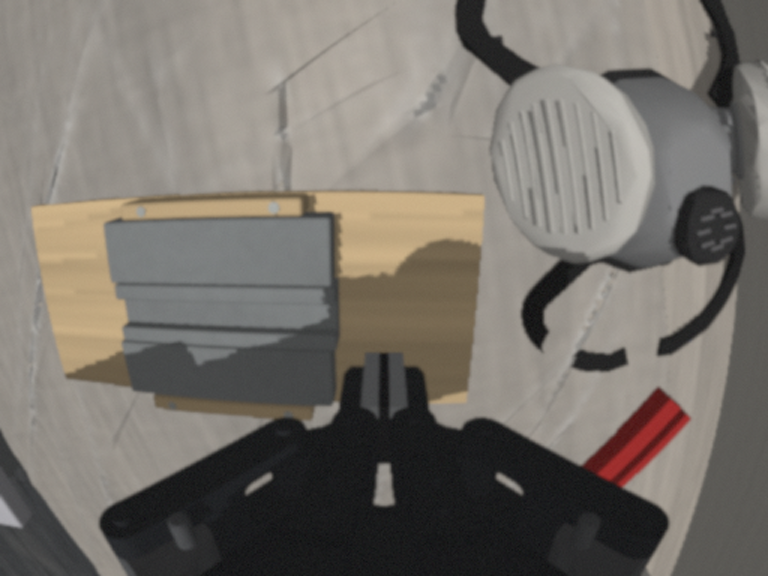

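```bash
cat >> h.py <<'E'
from scipy.optimize import least_squares
def fit(p,cs,model,x0,fish=True):
    cs=np.array(cs,float);model=np.array(model,float)
    f=lambda q:(proj(p,np.c_[q[0]+np.cos(q[2])*model[:,0]-np.sin(q[2])*model[:,1],q[1]+np.sin(q[2])*model[:,0]+np.cos(q[2])*model[:,1],model[:,2]],fish)-cs).ravel()
    r=least_squares(f,x0);print(r.x.round(3),np.round(r.fun,1));return r.x
def toolshift(s,target):
    y=s['tool_rot'][2]
    from scipy.spatial.transform import Rotation as R
    return R.from_euler('xyz',s['tool_rot']).as_matrix().T@(np.array(target)-s['eef_pos'])
E
python3 - <<'E'
from h import *
import pickle
from cell import ctrl
p=pickle.load(open("w2.pkl","rb"))
m=np.array([[-155,69,8],[155,69,8],[155,-69,8],[-155,-69,8]],float)
x=fit(p,np.array([(32,206),(485,194),(467,403),(66,377)])/1.5,m,[568,74,-.22])
s=ctrl.read_state();print(s['eef_pos'],s['tool_rot'],s['qd'].round(3))
c,sn=np.cos(x[2]),np.sin(x[2])
L=lambda w:(c*(w[0]-x[0])+sn*(w[1]-x[1]),-sn*(w[0]-x[0])+c*(w[1]-x[1]))
for u,v in[(331,289),(337,327),(333,213),(335,400),(116,285),(126,325)]: print(u,v,np.round(L(onz(p,u/1.5,v/1.5,30,True)),1))
for t in([668,53,130],): print(toolshift(s,t).round(1))
E
```

```text
[ 5.69135e+02  7.42040e+01 -2.27000e-01] [-1.  -0.3  0.6  0.1 -0.  -0.1 -0.3  0.7]
[668.52758024  64.90120534 129.5127772 ] [-3.13226793e+00 -1.23947440e-03 -2.12497548e-01] [ 0.022 -0.026  0.024 -0.005  0.01  -0.003  0.001]
331 289 [69. 18.]
337 327 [71.9 -4.4]
333 213 [70.7 59.6]
335 400 [ 69.3 -53.1]
116 285 [-66.8  18.1]
126 325 [-64.5  -8.5]
[ 2.  11.7 -0.6]
```

Call:
send_rows(
  commands=[
    [0,0.7,13,25,0.8],
    [0,0.7,13,50,0.8],
    [0,0.7,13,70,0.8],
    [0,0.7,13,70,0.8],
    [0,0.7,13,70,0.8],
  ],
)

```text
clock: 2.85
eef_pos: [667.8, 52.2, 61.2]
tool_rot: [-3.132, -0.003, -0.227]
force: [0.7, -0.1, 0.6]
width: 0.2
```

```bash
cat > st.py <<'E'
from cell import ctrl
from h import *
import sys
s=ctrl.read_state();print(s['eef_pos'].round(1),s['tool_rot'].round(3),s['qd'].round(3),s['width'],s['force'].round(1),s['clock'])
for a in sys.argv[1:]:
    t=[float(v) for v in a.split(',')];print(a,toolshift(s,t[:3]).round(1))
    x=[569,74.1,-.226];w=s['eef_pos'];c,sn=np.cos(x[2]),np.sin(x[2])
    print('tray',round(c*(w[0]-x[0])+sn*(w[1]-x[1]),1),round(-sn*(w[0]-x[0])+c*(w[1]-x[1]),1))
E
python3 st.py 666.4,51.7,32
```

```text
[667.8  52.2  61.2] [-3.132e+00 -3.000e-03 -2.270e-01] [-0.003 -0.016  0.001 -0.013 -0.001 -0.004  0.001] 0.2305747945826363 [ 0.7 -0.1  0.6] 2.85
666.4,51.7,32 [-1.3  1.1 29.2]
tray 101.2 0.8
```

Call:
send_rows(
  commands=[
    [0,-1.3,1,10,0],
    [0,-1.3,1,20,0],
    [0,-1.3,1,29,0],
    [0,-1.3,1,29,0],
    [0,-1.3,1,29,0],
  ],
)

```text
clock: 3.35
eef_pos: [666.2, 51.8, 31.7]
tool_rot: [-3.132, -0.003, -0.227]
force: [-0.3, -0.4, 0.2]
width: -0.1
```

```bash
python3 st.py 571.8,73.5,32; python3 - <<'E'
from cell import ctrl
import cv2
i=cv2.cvtColor(ctrl.get_image("side"),cv2.COLOR_RGB2BGR)
j=cv2.cvtColor(ctrl.get_image("scene"),cv2.COLOR_RGB2BGR)
cv2.imwrite("pics/s3.png",cv2.resize(cv2.vconcat([i[170:270,160:340],j[140:240,160:340]]),None,fx=3,fy=3,interpolation=cv2.INTER_CUBIC))
E
```

```text
[666.2  51.8  31.7] [-3.132e+00 -3.000e-03 -2.270e-01] [ 0.001 -0.009 -0.    -0.008 -0.    -0.001  0.001] -0.14072467687594672 [-0.3 -0.4  0.2] 3.35
571.8,73.5,32 [-96.8   0.1  -0.5]
tray 99.7 0.0
```

View pics/s3.png

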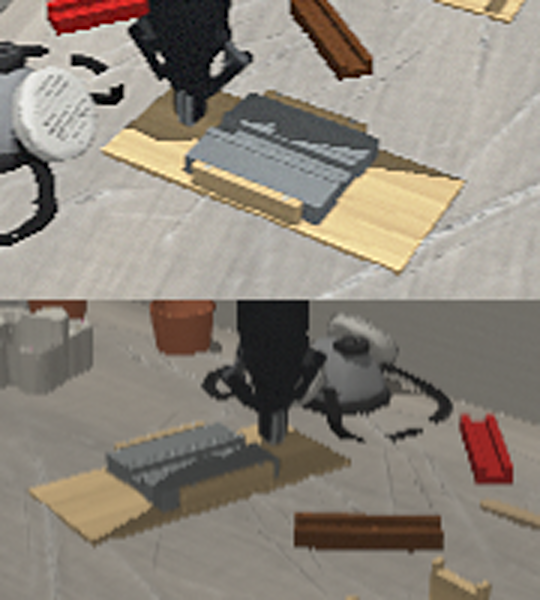

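Call:
send_rows(
  commands=[
    [0,-10,0,0,0],
    [0,-20,0,0,0],
    [0,-32,0,0,0],
    [0,-44,0,0,0],
    [0,-56,0,0,0],
  ],
)

```text
clock: 3.95
eef_pos: [611.0, 64.8, 32.5]
tool_rot: [-3.131, -0.004, -0.227]
force: [0.5, 0.2, -0.3]
width: -0.2
```

```bash
python3 st.py 562.2,75.7,32; python3 - <<'E'
from cell import ctrl
import cv2
i=cv2.cvtColor(ctrl.get_image("side"),cv2.COLOR_RGB2BGR)
j=cv2.cvtColor(ctrl.get_image("wrist"),cv2.COLOR_RGB2BGR)
cv2.imwrite("pics/s4.png",cv2.vconcat([cv2.resize(i[170:270,160:340],(540,300),interpolation=cv2.INTER_CUBIC),cv2.resize(j[:,:],(540,300))]))
E
```

```text
[611.   64.8  32.5] [-3.131 -0.004 -0.227] [-0.07  -0.103 -0.01   0.334 -0.021 -0.231 -0.041] -0.18603293313030994 [ 0.5  0.2 -0.3] 3.95
562.2,75.7,32 [-50.    0.3   0.3]
tray 43.0 0.3
```

View pics/s4.png

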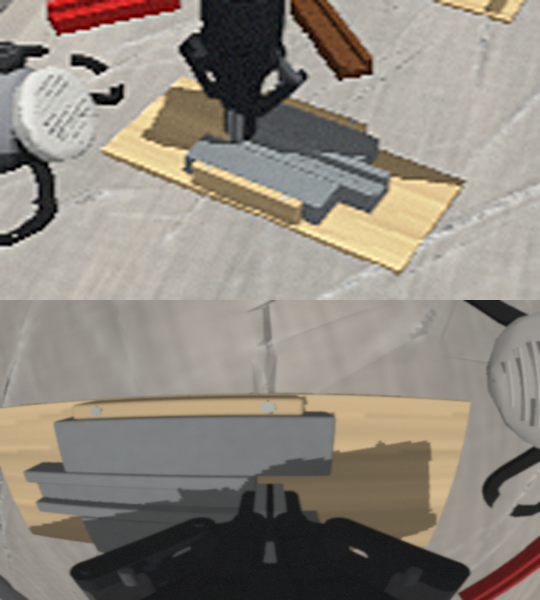

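Call:
send_rows(
  commands=[
    [0,-15,0.3,0,0],
    [0,-27,0.3,0,0],
    [0,-39,0.3,0,0],
    [0,-48,0.3,0,0],
    [0,-48,0.3,0,0],
  ],
)

```text
clock: 4.55
eef_pos: [561.5, 76.3, 32.4]
tool_rot: [-3.132, 0.0, -0.225]
force: [0.1, 0.4, 0.0]
width: -0.3
```

```bash
python3 st.py 562.2,75.7,32; python3 - <<'E'
from cell import ctrl
import cv2,pickle
from h import *
p=ctrl.camera_params("wrist");pickle.dump(p,open("w5.pkl","wb"))
j=cv2.cvtColor(ctrl.get_image("wrist"),cv2.COLOR_RGB2BGR)
cv2.imwrite("pics/s5.png",cv2.resize(j,None,fx=1.5,fy=1.5,interpolation=cv2.INTER_CUBIC))
E
```

```text
[561.5  76.3  32.4] [-3.132  0.    -0.225] [ 0.007  0.01   0.006 -0.032  0.003  0.009  0.004] -0.2584844901716844 [0.1 0.4 0. ] 4.55
562.2,75.7,32 [0.8 0.4 0.4]
tray -7.8 0.4
```

View pics/s5.png

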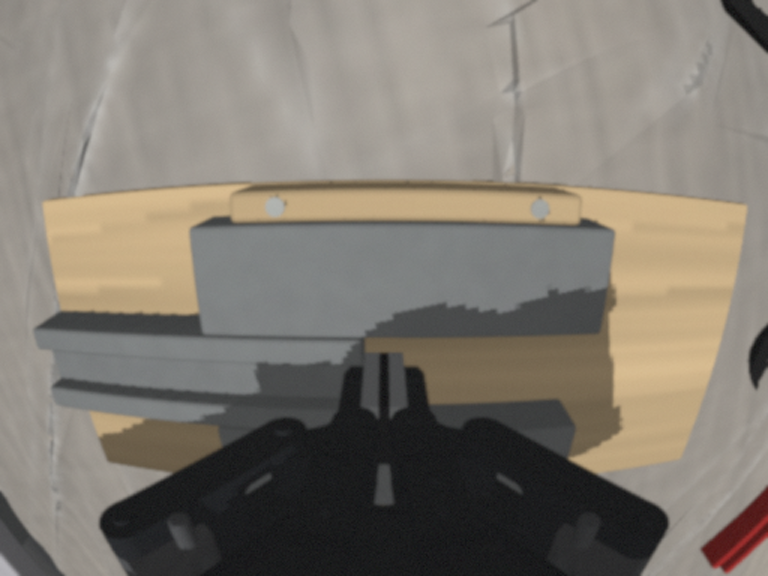

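```bash
python3 - <<'E'
import pickle
from h import *
p=pickle.load(open("w5.pkl","rb"))
x=fit(p,np.array([(43,200),(747,206),(683,458),(108,460)])/1.5,[[-155,69,8],[155,69,8],[155,-69,8],[-155,-69,8]],[569,74,-.22])
c,sn=np.cos(x[2]),np.sin(x[2])
L=lambda w:(c*(w[0]-x[0])+sn*(w[1]-x[1]),-sn*(w[0]-x[0])+c*(w[1]-x[1]))
for u,v in[(36,330),(37,344),(54,385),(57,400),(365,338),(191,228),(613,229)]: print(u,v,np.round(L(onz(p,u/1.5,v/1.5,30,True)),1))
E
```

```text
[ 5.69547e+02  7.41130e+01 -2.28000e-01] [-0.3 -0.4  1.4 -0.7 -1.2  0.5 -0.   1.2]
36 330 [-152.6   17.9]
37 344 [-154.4   11.3]
54 385 [-151.3   -8.2]
57 400 [-152.7  -16. ]
365 338 [-14.4  19.8]
191 228 [-70.2  57. ]
613 229 [67.1 57.7]
```

Call:
send_rows(
  commands=[
    [0,-4,0,0,0],
    [0,-8,0,0,0],
    [0,-8,0,0,0],
    [0,-8,0,0,0],
  ],
)

```text
clock: 5.0
eef_pos: [554.3, 77.8, 32.3]
tool_rot: [-3.132, 0.0, -0.225]
force: [-0.2, -0.4, -0.0]
width: -0.0
```

```bash
python3 st.py 562.2,75.7,32; python3 - <<'E'
from cell import ctrl
import cv2,pickle
from h import *
p=ctrl.camera_params("wrist");pickle.dump(p,open("w6.pkl","wb"))
j=cv2.cvtColor(ctrl.get_image("wrist"),cv2.COLOR_RGB2BGR)
cv2.imwrite("pics/s6.png",cv2.resize(j[180:340,0:260],None,fx=3,fy=3,interpolation=cv2.INTER_CUBIC))
E
```

```text
[554.3  77.8  32.3] [-3.132  0.    -0.225] [ 0.001  0.002  0.001 -0.002 -0.001  0.     0.001] -0.0037480301568149276 [-0.2 -0.4 -0. ] 5.0
562.2,75.7,32 [8.1 0.3 0.3]
tray -15.1 0.3
```

View pics/s6.png

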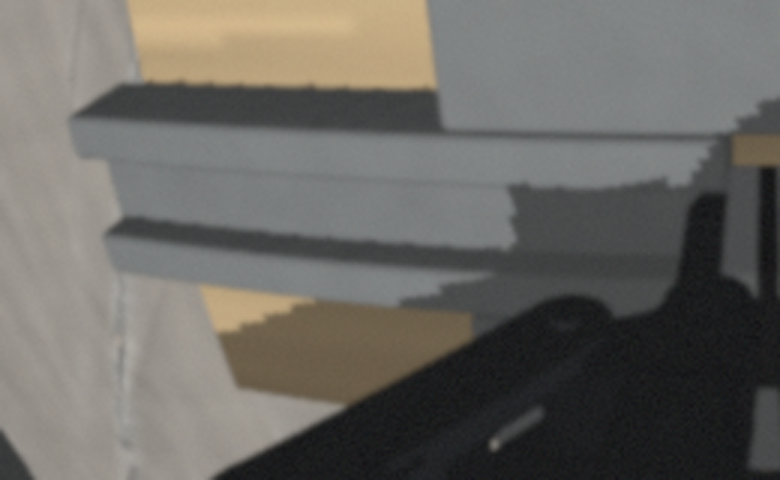

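Call:
send_rows(
  commands=[
    [0,3,0,-30,0],
    [0,0,0,-60,8],
    [30,-20,0,-80,16],
    [60,-45,0,-80,24],
    [85,-70,0,-80,32],
  ],
)

```text
clock: 5.55
eef_pos: [485.6, 92.9, 113.0]
tool_rot: [-3.132, 0.005, -0.79]
force: [-0.0, 0.5, -0.1]
width: 43.3
```

```bash
python3 st.py 480.3,94.5,112
```

```text
[485.6  92.9 113. ] [-3.132  0.005 -0.79 ] [-0.456 -0.166  0.311  0.629 -0.547 -0.352 -1.014] 43.2723977113822 [-0.   0.5 -0.1] 5.55
480.3,94.5,112 [-4.9  2.7  1. ]
tray -85.5 -0.4
```

Call:
send_rows(
  commands=[
    [85,-4.9,2.7,0,8.5],
    [85,-4.9,2.7,0,17],
    [85,-4.9,2.7,0,25.5],
    [85,-4.9,2.7,0,34],
    [85,-4.9,2.7,0,42.5],
  ],
)

```text
clock: 6.05
eef_pos: [480.1, 94.6, 113.0]
tool_rot: [-3.138, 0.01, -1.538]
force: [0.0, 0.5, 0.3]
width: 85.3
```

```bash
python3 st.py 480.3,94.5,112
```

```text
[480.1  94.6 113. ] [-3.138  0.01  -1.538] [-0.263  0.079  0.408  0.007 -0.472  0.125 -0.992] 85.26638055191124 [0.  0.5 0.3] 6.05
480.3,94.5,112 [ 0.1 -0.2  1. ]
tray -91.2 0.1
```

Call:
send_rows(
  commands=[
    [85,0,0,0,8],
    [85,0,0,0,14.8],
    [85,0,0,0,14.8],
    [85,0,0,0,14.8],
  ],
)

```text
clock: 6.45
eef_pos: [480.0, 94.8, 112.9]
tool_rot: [-3.141, 0.01, -1.793]
force: [-0.5, 0.3, 0.2]
width: 85.1
```

```bash
python3 st.py 480.3,94.5,112; python3 - <<'E'
from cell import ctrl
import cv2,pickle
from h import *
p=ctrl.camera_params("wrist");pickle.dump(p,open("w7.pkl","wb"))
j=cv2.cvtColor(ctrl.get_image("wrist"),cv2.COLOR_RGB2BGR)
cv2.imwrite("pics/s7.png",cv2.resize(j,None,fx=1.5,fy=1.5,interpolation=cv2.INTER_CUBIC))
E
```

```text
[480.   94.8 112.9] [-3.141  0.01  -1.793] [ 0.009 -0.005 -0.007  0.     0.002 -0.003 -0.002] 85.05491037254536 [-0.5  0.3  0.2] 6.45
480.3,94.5,112 [ 0.2 -0.4  0.9]
tray -91.4 0.2
```

View pics/s7.png

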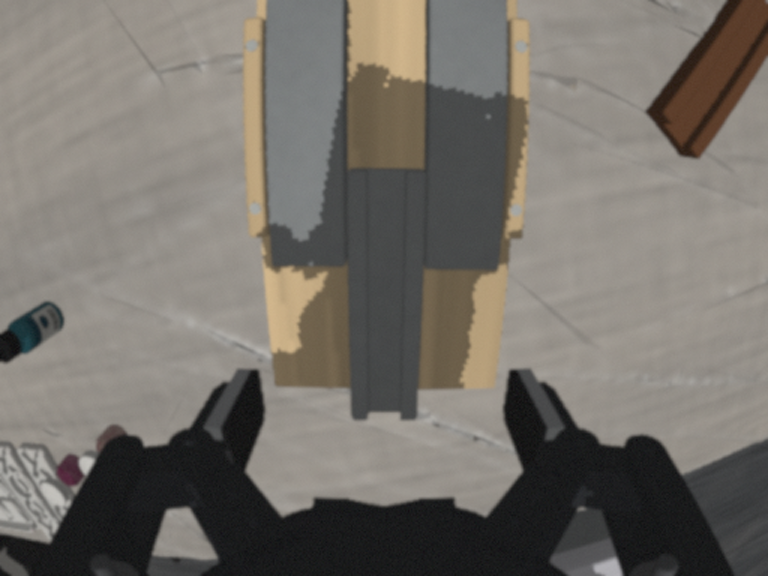

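```bash
python3 - <<'E'
import pickle
from h import *
p=pickle.load(open("w7.pkl","rb"))
x=[569.2,74.1,-.227]
c,sn=np.cos(x[2]),np.sin(x[2])
L=lambda w:(c*(w[0]-x[0])+sn*(w[1]-x[1]),-sn*(w[0]-x[0])+c*(w[1]-x[1]))
for u,v,z in[(350,168,30),(425,168,30),(351,416,30),(417,416,30),(348,267,30),(276,387,8),(498,387,8)]: print(u,v,np.round(L(onz(p,u/1.5,v/1.5,z,True)),1))
E
```

```text
350 168 [-22.7  16.6]
425 168 [-22.5 -18.8]
351 416 [-161.1   18.9]
417 416 [-160.6  -19.2]
348 267 [-71.6  18.2]
276 387 [-156.7   67.8]
498 387 [-155.3  -71.3]
```

Call:
send_rows(
  commands=[
    [60,0.2,-0.4,25,0.2],
    [60,0.2,-0.4,50,0.2],
    [60,0.2,-0.4,70,0.2],
    [60,0.2,-0.4,80,0.2],
    [60,0.2,-0.4,80,0.2],
  ],
)

```text
clock: 7.0
eef_pos: [480.0, 95.0, 32.1]
tool_rot: [3.14, 0.01, -1.797]
force: [-1.1, 0.1, 0.2]
width: 60.1
```

Call:
send_rows(
  commands=[
    [60,0,0,4,0],
    [60,0,0,8,0],
    [60,0,0,8,0],
  ],
)

```text
clock: 7.3
eef_pos: [480.1, 95.2, 24.2]
tool_rot: [3.14, 0.011, -1.796]
force: [-1.0, 0.6, -0.1]
width: 59.7
```

```bash
python3 st.py 480.3,94.5,24; python3 - <<'E'
from cell import ctrl
import cv2,pickle
i=cv2.cvtColor(ctrl.get_image("side"),cv2.COLOR_RGB2BGR)
j=cv2.cvtColor(ctrl.get_image("scene"),cv2.COLOR_RGB2BGR)
cv2.imwrite("pics/s8.png",cv2.resize(cv2.vconcat([i[170:270,180:360],j[140:240,140:320]]),None,fx=3,fy=3,interpolation=cv2.INTER_CUBIC))
E
```

```text
[480.1  95.2  24.2] [ 3.14   0.011 -1.796] [-0.004 -0.005  0.005 -0.001  0.004  0.008 -0.008] 59.74979346888176 [-1.   0.6 -0.1] 7.3
480.3,94.5,24 [ 0.7 -0.3  0.2]
tray -91.3 0.7
```

View pics/s8.png

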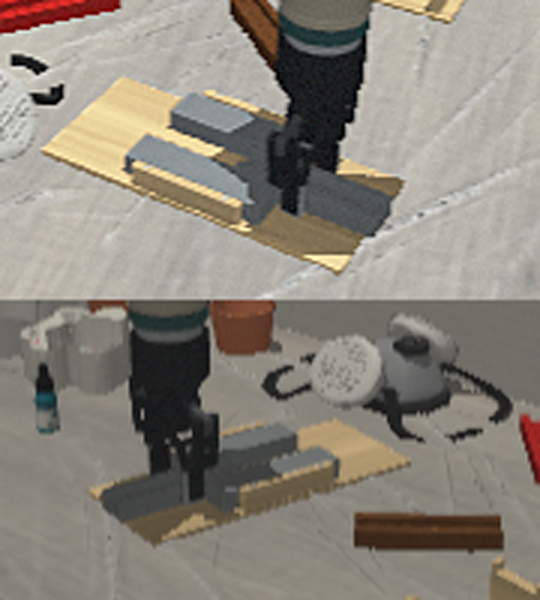

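Fingers straddle the bar; the tips appear near the board. Raise 1 mm and close.

Call:
send_rows(
  commands=[
    [30,0.7,-0.3,-1,0],
    [30,0.7,-0.3,-1,0],
    [30,0.7,-0.3,-1,0],
    [30,0.7,-0.3,-1,0],
    [30,0.7,-0.3,-1,0],
  ],
)

```text
clock: 7.9
eef_pos: [480.6, 94.4, 26.2]
tool_rot: [3.142, 0.011, -1.797]
force: [-1.1, 0.3, 7.0]
width: 37.0
```

Call:
send_rows(
  commands=[
    [30,0,0,0,0],
    [30,0,0,0,0],
  ],
)

```text
clock: 8.1
eef_pos: [480.7, 94.5, 26.3]
tool_rot: [-3.141, 0.011, -1.796]
force: [-0.8, 0.5, -1.0]
width: 36.5
```

Call:
send_rows(
  commands=[
    [30,0,0,-8,0],
    [30,0,0,-20,0],
    [30,0,0,-40,0],
    [30,0,0,-60,0],
    [30,0,0,-80,0],
  ],
)

```text
clock: 8.6
eef_pos: [480.4, 93.5, 107.9]
tool_rot: [-3.141, 0.011, -1.797]
force: [0.3, 0.5, -2.4]
width: 36.6
```

```bash
python3 st.py 469,-282,106; python3 - <<'E'
from cell import ctrl
import cv2,pickle
p=ctrl.camera_params("wrist");pickle.dump(p,open("w9.pkl","wb"))
k=cv2.cvtColor(ctrl.get_image("wrist"),cv2.COLOR_RGB2BGR)
j=cv2.cvtColor(ctrl.get_image("scene"),cv2.COLOR_RGB2BGR)
cv2.imwrite("pics/s9w.png",cv2.resize(k,None,fx=1.5,fy=1.5,interpolation=cv2.INTER_CUBIC))
cv2.imwrite("pics/s9.png",cv2.resize(j[110:240,140:320],None,fx=3,fy=3,interpolation=cv2.INTER_CUBIC))
E
```

```text
[480.4  93.5 107.9] [-3.141  0.011 -1.797] [-0.29  -0.313  0.434 -0.095  0.333  0.475 -0.279] 36.61966924476081 [ 0.3  0.5 -2.4] 8.6
469,-282,106 [368.5 -73.   -2.2]
tray -90.7 -1.0
```

View pics/s9.png

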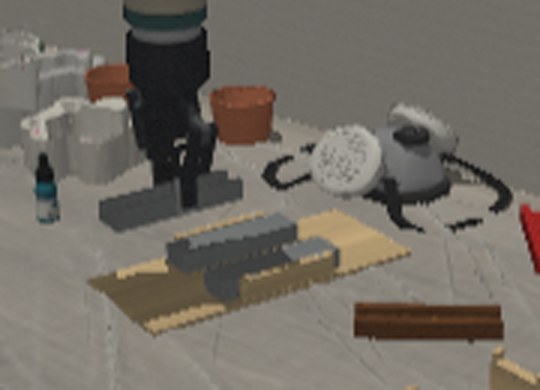

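View pics/s9w.png

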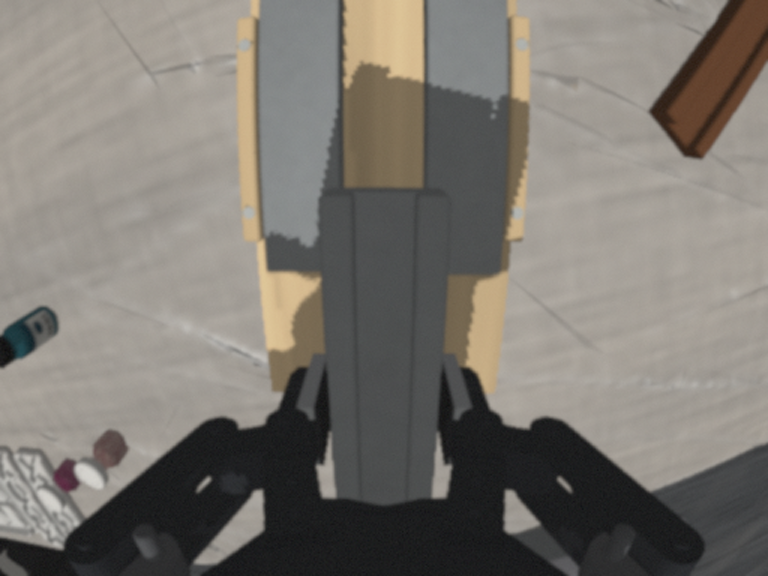

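Call:
send_rows(
  commands=[
    [30,15,-3,-10,0],
    [30,45,-9,-20,-1],
    [30,85,-17,-20,-2],
    [30,125,-25,-20,-3],
    [30,165,-33,-20,-3.8],
  ],
)

```text
clock: 9.2
eef_pos: [476.3, -77.4, 127.3]
tool_rot: [-3.136, 0.012, -1.73]
force: [1.1, -0.5, -0.2]
width: 36.4
```

```bash
python3 st.py 469,-282,126
```

```text
[476.3 -77.4 127.3] [-3.136  0.012 -1.73 ] [ 0.948  0.026 -0.128 -0.113  0.15   0.022  0.806] 36.4009051214569 [ 1.1 -0.5 -0.2] 9.2
469,-282,126 [203.2 -25.2  -1. ]
tray -56.4 -168.4
```

Call:
send_rows(
  commands=[
    [30,40,-5,0,0],
    [30,80,-10,0,0],
    [30,120,-15,0,0],
    [30,150,-18,0,0],
    [30,160,-20,0,0],
  ],
)

```text
clock: 9.7
eef_pos: [468.5, -244.3, 125.9]
tool_rot: [-3.136, 0.009, -1.737]
force: [-0.7, -0.6, -1.0]
width: 36.9
```

Call:
send_rows(
  commands=[
    [30,0,0,0,0],
    [30,0,0,0,0],
  ],
)

```text
clock: 9.9
eef_pos: [467.7, -244.2, 125.7]
tool_rot: [-3.137, 0.009, -1.738]
force: [0.5, 0.5, -1.6]
width: 36.7
```

```bash
python3 st.py 469,-282,126;python3 - <<'E'
from cell import ctrl
import cv2,pickle
p=ctrl.camera_params("wrist");pickle.dump(p,open("w10.pkl","wb"))
k=cv2.cvtColor(ctrl.get_image("wrist"),cv2.COLOR_RGB2BGR)
cv2.imwrite("pics/s10w.png",cv2.resize(k,None,fx=1.5,fy=1.5,interpolation=cv2.INTER_CUBIC))
E
```

```text
[ 467.7 -244.2  125.7] [-3.137  0.009 -1.738] [-0.031 -0.004 -0.02   0.006 -0.006  0.005 -0.001] 36.72979976566633 [ 0.5  0.5 -1.6] 9.9
469,-282,126 [37.1 -7.6 -0.6]
tray -27.5 -332.9
```

View pics/s10w.png

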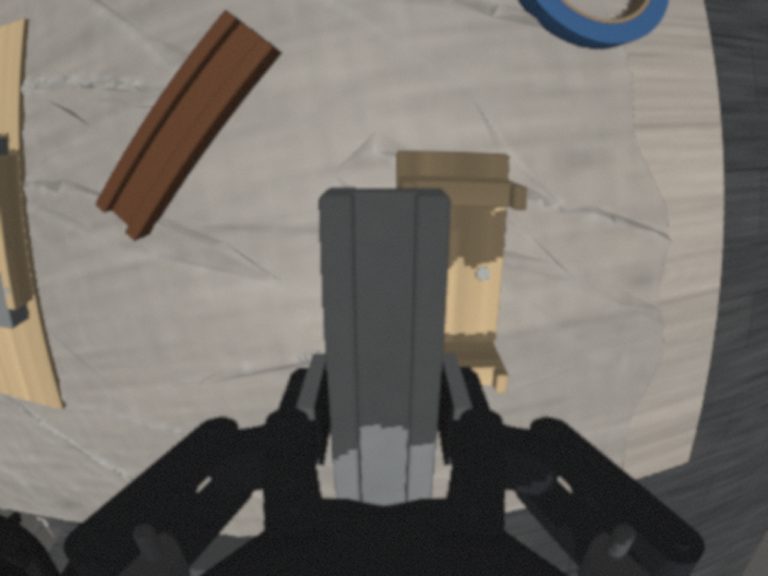

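```bash
python3 - <<'E'
import pickle
from h import *
p=pickle.load(open("w10.pkl","rb"))
x=fit(p,np.array([(398,151),(508,154),(526,184),(526,209),(507,372),(506,390)])/1.5,[(70,32,8),(70,-32,8),(56,-30,51),(44,-30,51),(-44,-30,51),(-56,-30,51)],[469,-282,-.16])
# bar end top, z ~ 125.7-18.3+22
for u,v in[(320,188),(449,188)]: print(onz(p,u/1.5,v/1.5,129.4,True).round(1))
E
```

```text
[ 4.69131e+02 -2.82247e+02 -1.69000e-01] [-2.3 -1.8  0.6 -1.2  0.9  0.4 -0.1  0.4  1.1  0.9 -0.1  1.5]
[ 538.7 -238.4  129.4]
[ 532.6 -274.4  129.4]
```

Call:
send_rows(
  commands=[
    [30,15,-3,0,0],
    [30,30,-6,0,0],
    [30,37.1,-7.6,15,0],
    [30,37.1,-7.6,30,0],
    [30,37.1,-7.6,40,0],
  ],
)

```text
clock: 10.45
eef_pos: [469.0, -280.9, 83.5]
tool_rot: [-3.139, 0.01, -1.737]
force: [-0.3, 1.0, -1.3]
width: 36.8
```

Call:
send_rows(
  commands=[
    [30,0,0,0,0],
    [30,0,0,0,0],
  ],
)

```text
clock: 10.65
eef_pos: [468.6, -280.9, 82.9]
tool_rot: [-3.14, 0.011, -1.737]
force: [-0.3, 1.4, -0.8]
width: 36.6
```

```bash
python3 st.py 469,-282,66;python3 - <<'E'
from cell import ctrl
import cv2,pickle
p=ctrl.camera_params("wrist");pickle.dump(p,open("w11.pkl","wb"))
k=cv2.cvtColor(ctrl.get_image("wrist"),cv2.COLOR_RGB2BGR)
cv2.imwrite("pics/s11w.png",cv2.resize(k[80:340,130:400],None,fx=2.2,fy=2.2,interpolation=cv2.INTER_CUBIC))
i=cv2.cvtColor(ctrl.get_image("side"),cv2.COLOR_RGB2BGR)
j=cv2.cvtColor(ctrl.get_image("scene"),cv2.COLOR_RGB2BGR)
cv2.imwrite("pics/s11.png",cv2.resize(cv2.vconcat([i[110:190,250:380],j[190:280,240:370]]),None,fx=4,fy=4,interpolation=cv2.INTER_CUBIC)[:600])
E
```

```text
[ 468.6 -280.9   82.9] [-3.14   0.011 -1.737] [-0.008 -0.019  0.011 -0.008  0.002  0.004 -0.001] 36.61985274374288 [-0.3  1.4 -0.8] 10.65
469,-282,66 [ 1.2 -0.6 16.9]
tray -18.3 -368.4
```

View pics/s11w.png

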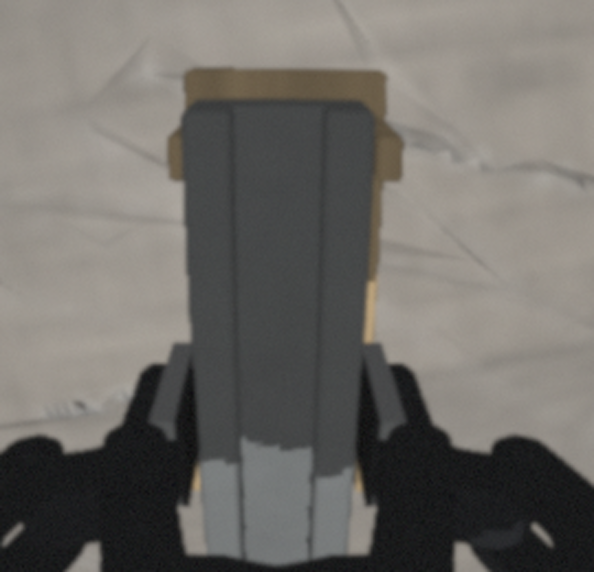

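View pics/s11.png

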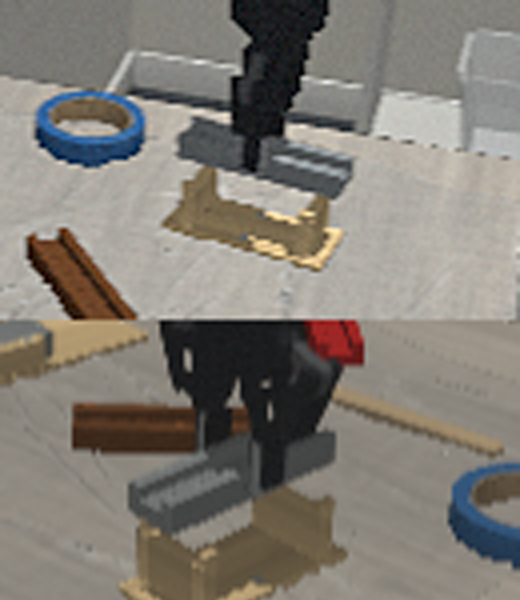

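Call:
send_rows(
  commands=[
    [30,1.5,-0.6,6,0],
    [30,1.5,-0.6,12,0],
    [30,1.5,-0.6,17,0],
    [30,1.5,-0.6,18,0],
    [30,1.5,-0.6,18,0],
  ],
)

```text
clock: 11.3
eef_pos: [469.6, -282.3, 65.6]
tool_rot: [-3.139, 0.01, -1.737]
force: [0.0, -0.5, -1.2]
width: 36.6
```

```bash
python3 st.py 469,-282.2,61;python3 - <<'E'
from cell import ctrl
import cv2,pickle
k=cv2.cvtColor(ctrl.get_image("wrist"),cv2.COLOR_RGB2BGR)
cv2.imwrite("pics/s12w.png",cv2.resize(k[80:340,130:400],None,fx=2.2,fy=2.2,interpolation=cv2.INTER_CUBIC))
i=cv2.cvtColor(ctrl.get_image("side"),cv2.COLOR_RGB2BGR)
j=cv2.cvtColor(ctrl.get_image("scene"),cv2.COLOR_RGB2BGR)
cv2.imwrite("pics/s12.png",cv2.resize(cv2.vconcat([i[120:190,250:380],j[200:280,240:370]]),None,fx=4,fy=4,interpolation=cv2.INTER_CUBIC)[:600])
E
```

```text
[ 469.6 -282.3   65.6] [-3.139  0.01  -1.737] [-0.003 -0.007  0.005 -0.005  0.002  0.002 -0.003] 36.61286576408525 [ 0.  -0.5 -1.2] 11.3
469,-282.2,61 [0.  0.6 4.6]
tray -17.0 -369.6
```

View pics/s12w.png

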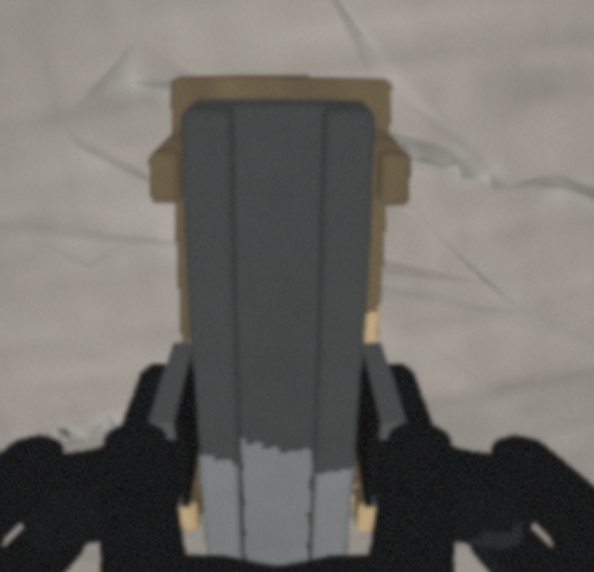

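View pics/s12.png

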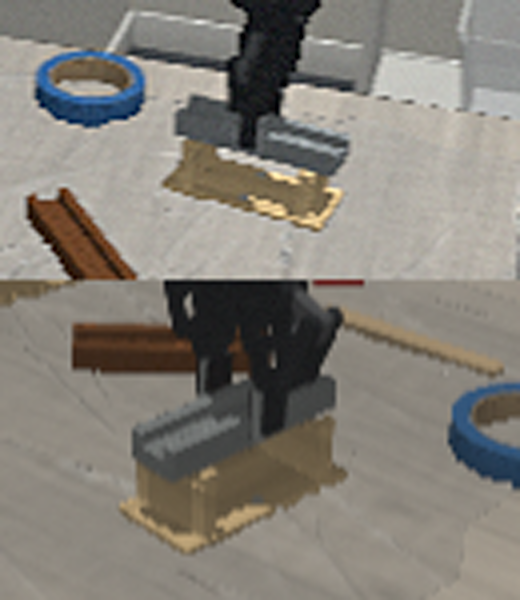

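Call:
send_rows(
  commands=[
    [30,0,0.3,1,0],
    [30,0,0.3,2.5,0],
    [30,0,0.3,4,0],
    [30,0,0.3,4.5,0],
    [30,0,0.3,4.5,0],
  ],
)

```text
clock: 11.95
eef_pos: [469.5, -282.4, 61.4]
tool_rot: [-3.138, 0.01, -1.737]
force: [0.3, 0.1, -1.6]
width: 36.8
```

```bash
python3 st.py 469,-282.2,60
```

```text
[ 469.5 -282.4   61.4] [-3.138  0.01  -1.737] [-0.003 -0.003  0.004 -0.001  0.001  0.001  0.002] 36.82401763587067 [ 0.3  0.1 -1.6] 11.95
469,-282.2,60 [-0.1  0.6  1.4]
tray -17.0 -369.7
```

Call:
send_rows(
  commands=[
    [30,0,0,0.8,0],
    [30,0,0,1.6,0],
    [30,0,0,1.6,0],
  ],
)

```text
clock: 12.25
eef_pos: [469.6, -282.4, 60.2]
tool_rot: [-3.138, 0.01, -1.737]
force: [-0.1, 1.5, 2.7]
width: 36.6
```

Call:
send_rows(
  commands=[
    [30,0,0,0.6,0],
    [30,0,0,0.6,0],
  ],
)

```text
clock: 12.45
eef_pos: [469.6, -282.5, 60.2]
tool_rot: [-3.137, 0.01, -1.737]
force: [0.3, 2.0, 6.4]
width: 36.5
```

Call:
send_rows(
  commands=[
    [42,0,0,0,0],
    [50,0,0,0,0],
    [60,0,0,0,0],
    [60,0,0,0,0],
    [60,0,0,0,0],
  ],
)

```text
clock: 12.95
eef_pos: [469.6, -282.5, 60.1]
tool_rot: [-3.137, 0.01, -1.737]
force: [0.4, 0.2, -0.7]
width: 59.8
```

```bash
python3 st.py 469,-282.2,60;python3 - <<'E'
from cell import ctrl
import cv2,pickle
k=cv2.cvtColor(ctrl.get_image("wrist"),cv2.COLOR_RGB2BGR)
cv2.imwrite("pics/s13w.png",cv2.resize(k[80:340,130:400],None,fx=2.2,fy=2.2,interpolation=cv2.INTER_CUBIC))
E
```

```text
[ 469.6 -282.5   60.1] [-3.137  0.01  -1.737] [-0.001  0.    -0.001  0.001 -0.001  0.     0.   ] 59.83682176993391 [ 0.4  0.2 -0.7] 12.95
469,-282.2,60 [-0.2  0.7  0.1]
tray -17.0 -369.8
```

View pics/s13w.png

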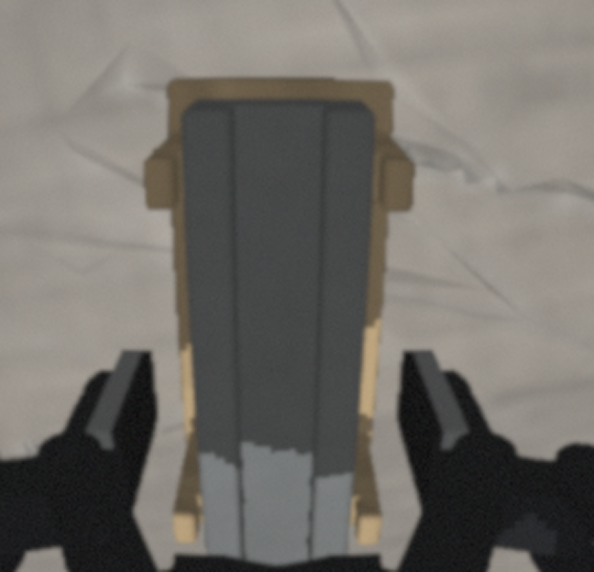

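The bar sits between the upstands with the fingers clear. Rise straight up.

Call:
send_rows(
  commands=[
    [60,0,0,-20,0],
    [60,0,0,-50,0],
    [60,0,0,-90,0],
    [60,0,0,-130,0],
    [60,0,0,-160,0],
  ],
)

```text
clock: 13.5
eef_pos: [468.9, -284.5, 222.4]
tool_rot: [-3.136, 0.009, -1.737]
force: [-0.1, -0.4, 0.1]
width: 60.1
```

Call:
send_rows(
  commands=[
    [60,0,-25,0,0],
    [60,0,-50,0,0],
    [60,0,-50,0,0],
    [60,0,-50,0,0],
  ],
)

```text
clock: 13.9
eef_pos: [517.8, -292.5, 222.3]
tool_rot: [-3.137, 0.01, -1.737]
force: [-0.6, 0.2, -1.0]
width: 59.9
```

```bash
python3 st.py 469,-282.2,60;python3 - <<'E'
from cell import ctrl
import cv2,pickle
p=ctrl.camera_params("wrist");pickle.dump(p,open("w14.pkl","wb"))
k=cv2.cvtColor(ctrl.get_image("wrist"),cv2.COLOR_RGB2BGR)
cv2.imwrite("pics/s14w.png",cv2.resize(k,None,fx=1.5,fy=1.5,interpolation=cv2.INTER_CUBIC))
i=cv2.cvtColor(ctrl.get_image("side"),cv2.COLOR_RGB2BGR)
j=cv2.cvtColor(ctrl.get_image("scene"),cv2.COLOR_RGB2BGR)
cv2.imwrite("pics/s14.png",cv2.resize(cv2.vconcat([i[120:270,180:380],j[160:290,150:350]]),None,fx=2.1,fy=2.1,interpolation=cv2.INTER_CUBIC))
E
```

```text
[ 517.8 -292.5  222.3] [-3.137  0.01  -1.737] [ 0.007 -0.008  0.012  0.03   0.005  0.    -0.003] 59.86632551873294 [-0.6  0.2 -1. ] 13.9
469,-282.2,60 [ -0.5  50.6 162.1]
tray 32.2 -368.8
```

View pics/s14w.png

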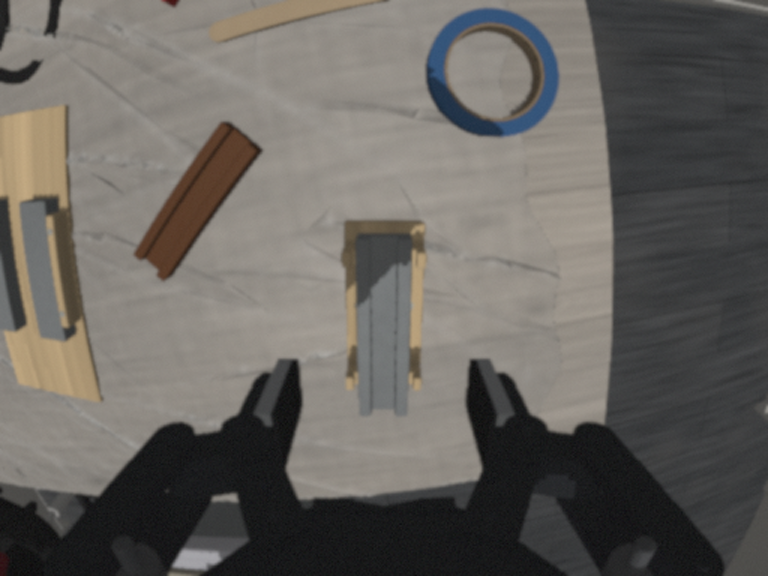

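View pics/s14.png

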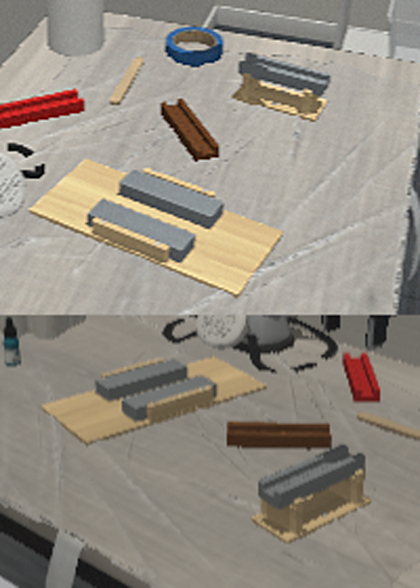

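```bash
python3 - <<'E'
import pickle
from h import *
p=pickle.load(open("w14.pkl","rb"))
a=np.array([onz(p,u/1.5,v/1.5,64,True) for u,v in[(356,235),(411,235),(359,414),(408,414)]]).round(1);print(a,a.mean(0))
b=np.array([onz(p,u/1.5,v/1.5,51,True) for u,v in[(345,251),(426,251),(347,389),(422,388)]]).round(1);print(b,b.mean(0))
d=a.mean(0)-b.mean(0);x=-.165
print(d[0]*np.cos(x)+d[1]*np.sin(x),-d[0]*np.sin(x)+d[1]*np.cos(x))
E
```

```text
[[ 541.  -276.9   64. ]
 [ 535.1 -312.7   64. ]
 [ 402.2 -252.8   64. ]
 [ 396.2 -290.5   64. ]] [ 468.625 -283.225   64.   ]
[[ 528.5 -265.9   51. ]
 [ 519.3 -321.6   51. ]
 [ 418.7 -245.5   51. ]
 [ 410.2 -304.1   51. ]] [ 469.175 -284.275   51.   ]
-0.7149950429805093 0.9454004910689099
```

Centred within about 1 mm in both directions. Handing in.

```bash
python3 -c "
from cell import ctrl
print(ctrl.finish_job())"
```

```text
the job is handed in; nothing more can be done
None
```

The grooved bar, which lay in the middle lane, is now on the stand and released. I handed the job in at about 14 s of the 54 s allowed; no verdict is reported.

- **Push:** I pushed the bar about 92 mm endways along the tray with the closed fingers.
- **Grasp and placing:** I gripped it across its middle, lifted it out and lowered it groove up onto both saddles. A contact force of a few newtons showed it had seated before I opened the fingers and backed the arm away.
- **Bar position:** In the last wrist picture the bar's centre was about 0.7 mm off lengthwise and 0.9 mm off across from the stand's centre. It was aligned with the stand, lay between the upstands and looked level.
- **Surroundings:** Both plain bars lay flat in the tray. The tape roll, stick and dropper bottle looked undisturbed. The vial was out of view in the last pictures, but the arm had not gone near it.
- **Disagreement:** The side camera's estimate of the positions was up to about 10 mm off from the other two cameras in y. I relied on the wrist camera, which agreed with the scene camera to about 3 mm.

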